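# Press down the loaded tofu mould

## Task

Two steel screw presses stand on the table; one has a wooden tofu mould with a lid under its plate, the other is empty. Turn the T-handle of the loaded press clockwise (seen from above), about half a turn, until the plate is down on the mould's lid and the bar lines up with the crossbeam again; it is easiest to bring it round by one end, then by the other. Leave the empty press's handle as it is.

Things in the scene. Friction and masses are not known exactly. Their poses are not given: they have to be found in the camera images.
- press_screw (a joint): Screw of the loaded press, rad, grows as the T-handle turns clockwise from above. 0: plate 12 mm above the lid, bar along the crossbeam. Starts at 0 to 0.5. 3.14: plate on the lid, bar along the crossbeam again. Hard stop at 3.4. Turning lowers plate and T-handle together, 24 mm per full turn. Takes about 0.2 N m; stays where it is left.
- press_bar (a point): Middle of the loaded press's T-handle bar, on the vertical screw axis, about 215 mm above the table. z points up. The bar is a level steel rod 14 mm thick along this point's y axis, both halves alike, with 21 mm balls at its ends, centred 77 mm each side of the axis. A hub, 32 mm diameter and 30 mm high, is round its middle. Free rod: 16 to 66 mm off the axis.
- press: The loaded press, fixed to the table: the one with a pale wooden mould box (150 x 150 x 55 mm) under its plate. Origin: centre of its underside, below the screw. Steel base 170 x 220 mm, two posts 95 mm each side along its y axis, tops 165 mm above the table; crossbeam between them along y, 42 mm wide, 220 mm long, top at 155 mm.
- idle_end (a point): Centre of the ball at one end of the T-handle on the other press, which is the same but has no mould. About 215 mm above the table. Its y axis points along the bar away from that press's screw axis, which is 77 mm behind it. To be left alone.

How it is judged:
By the outcome, as a careful person would: the job done as asked, in the order asked, and still so for the second after the job is handed in, with the robot touching nothing.
It also fails if it takes over 54 s, if anything falls off the work surface, if the arm or the gripper's body presses on something with over 40 N, if the wrist force passes 120 N, or if a joint passes its speed limit or range.

## Robot

A 7-joint arm with a two-finger parallel gripper is mounted at the origin on the work surface. World frame = base frame: x ahead of the robot, y to its left, z up, the work surface at z = 0. Lengths are in mm, angles in rad, forces in N, time in s.
With the tool pointing down it reaches from about 400 to 875 mm from the base axis. Payload 19.3 kg.
Tool frame: the origin (TCP) lies at the very end of the fingers, on their centre line; the grasp point (between the pads) lies 19 mm behind it (grip_point_offset is the z of the grasp point in the tool frame, in mm); z points along the fingers, y is the line along which they close (so a half turn about z gives the same grasp; the last joint's range is limited). The gripper opens to 85 mm and grips with 20 to 120 N. Pads are 22 mm wide; open, the fingers measure 114 mm over their backs; the gripper's body (76 mm by 85 mm) begins 54 mm behind the grasp point. The pads swing forward as they close: fully open they stand 13 mm farther back than shut.
Start: joints at [-1.202, 0.521, -0.036, 1.599, 0.021, 1.021, -0.113], TCP at [265.55, 565.772, 231.291] pointing down, gripper open.
Joint ranges: [-2.91, 2.91], [-0.3, 2.13], [-1.5, 1.42], [0.17, 2.43], [-1.26, 4.41], [0.16, 1.93], [-2.52, 2.52]. Speed limits (rad/s): [1.89, 1.89, 2.39, 2.39, 3.01, 3.01, 3.01].

## Interface

Orientations are given as a 3x3 rotation matrix whose columns are the frame's x, y, z axes.
In Python, from workcell import movep, movel, goto_joints, open_gripper, clamp, wait, inverse_kinematics, read_state, camera, PlanningError, finish_job, grip_point_offset gives the robot as it stands. Calls block until the motion is done:
- movep(position, orientation): joint-space move of the TCP to a pose.
- movel(position, frame=None, max_speed=150, guard=None): straight line of the TCP; frame=None keeps the orientation; max_speed is the mean speed in mm/s. With guard (N) it stops when the force on the tool has changed by that much, and returns True; else False.
- goto_joints(angles): joint-space move.
- open_gripper() and clamp(): open the fingers fully, or close them until they stop; the grip force is fixed at half the most.
- wait(seconds).
- inverse_kinematics(position, orientation): joint angles nearest the present ones, or None.
- read_state(): the state.
- camera(name): name is "scene" or "top" or "wrist"; returns a dict with "image" (384x512x3 uint8, blue, green, red), "range_z" (384x512 float32, mm along the optical axis (not along the pixel's ray), 0 where there is no reading), "fx", "fy", "cx", "cy" (pixels), "cam_to_world" (4x4, takes a point from camera to world coordinates). Camera axes: x right, y up, looking along -z (the intrinsics and any distortion apply to the point x, -y, -z); pixel columns grow to the right and rows downward; lengths in mm; the calibration is good to about 2 mm. A picture is of the moment at which its call begins.
A pose or a line that the arm cannot do raises PlanningError and nothing moves.
- finish_job(): hands the job in; it is judged then, once.
The state is a dict: "time": time; "qpos": joint angles; "qvel": joint speeds; "joint_efforts": joint torques, N m; "eef_pos": TCP position; "tool_rot": TCP orientation; "ft_force": force on the tool from outside, world axes, zero at the start; "torque": the same for the moment, N m; "finger_gap": finger opening in mm; "gripper_force": force on a finger pad.
Only numpy, scipy, OpenCV 4.12 (cv2) and the standard library are available. Lean on these libraries where they do the work, as an engineer would, in place of code of your own. Each camera call takes 0.05 s, during which the arm holds its last target. There are 200 camera calls.

## Working session

There is one attempt and no reset: what is moved stays moved. The work goes in short steps, each a Python script; the robot and the scene stay as the last script left them, time stands still between calls to the robot, and variables do not carry over. Pictures are saved under pics/ and viewed, at most 10 in all, crops included, and the job is handed in when it is done.

```bash
mkdir -p pics; python3 - <<'E'
from workcell import *
import cv2,numpy as np,pickle
d={}
for n in("top","scene"):
    c=camera(n);d[n]=c;cv2.imwrite(f"pics/{n}0.png",c["image"]);print(n,c["fx"],c["cx"],c["cy"],np.round(c["cam_to_world"],3).tolist(),[k for k in c])
pickle.dump(d,open("d.pkl","wb"));s=read_state();print(s["time"],s["tool_rot"],grip_point_offset)
E
```

```text
top 493.4098476390349 256.6216064344758 185.48279554948112 [[0.019, 0.987, -0.159, 368.993], [-0.999, 0.024, 0.029, 47.33], [0.032, 0.158, 0.987, 1126.275], [0.0, 0.0, 0.0, 1.0]] ['image', 'range_z', 'fx', 'fy', 'cx', 'cy', 'cam_to_world']
scene 478.56577358819044 259.8643346010804 188.8906112990862 [[0.867, -0.324, 0.379, 918.973], [0.499, 0.589, -0.636, -631.063], [-0.017, 0.741, 0.672, 834.57], [0.0, 0.0, 0.0, 1.0]] ['image', 'range_z', 'fx', 'fy', 'cx', 'cy', 'cam_to_world']
0.1 [[-9.05248373e-01  4.24882632e-01 -3.62558389e-04]
 [ 4.24882779e-01  9.05247860e-01 -9.67585804e-04]
 [-8.29051980e-05 -1.02995029e-03 -9.99999466e-01]] -18.700000000000003
```

View pics/top0.png

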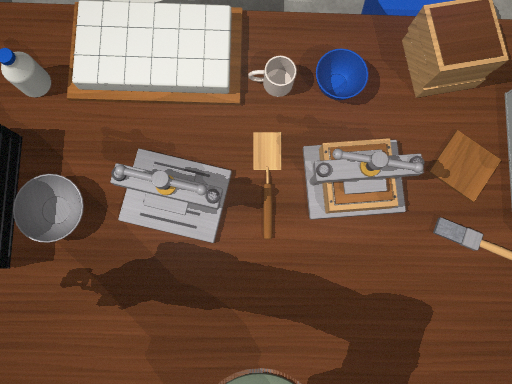

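View pics/scene0.png

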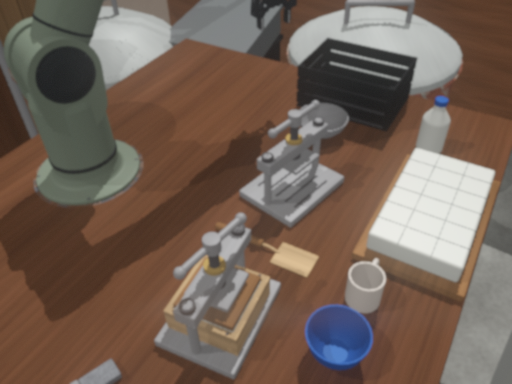

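Top view: loaded press on the right, hub about (379,159), with bar balls at about (338,155) and (417,164). The idle press is at hub (161,180), with balls at about (119,172) and (213,196). The scene view confirms the mould is under the right-hand press. Next I use depth to get the axis and angles.

```bash
cat > see.py <<'E'
import numpy as np,cv2
def cloud(c):
    z=c["range_z"];v,u=np.indices(z.shape);M=c["cam_to_world"]
    P=np.stack([(u-c["cx"])/c["fx"]*z,-(v-c["cy"])/c["fy"]*z,-z],-1)@M[:3,:3].T+M[:3,3]
    P[z==0]=np.nan;return P
def rect(Q):
    (x,y),(w,h),a=cv2.minAreaRect(Q[:,:2].astype(np.float32));
    if w<h:w,h,a=h,w,a+90
    a=(a+180)%180
    return [round(float(t),1) for t in(x,y,w,h,a)]
def bands(P,cx,cy,r,bs):
    m=np.hypot(P[...,0]-cx,P[...,1]-cy)<r
    for lo,hi in bs:
        Q=P[m&(P[...,2]>lo)&(P[...,2]<hi)]
        if len(Q)>10: print(lo,hi,len(Q),Q.mean(0).round(1),rect(Q))
E
python3 - <<'E'
import pickle,numpy as np
from see import *
d=pickle.load(open("d.pkl","rb"))
for n in d:
    P=cloud(d[n])
    if n=="top":
        cs=[]
        for u,v in((379,159),(161,180),(338,155),(417,164),(119,172),(213,196),(324,170),(405,166)): print((u,v),P[v,u].round(1))
        cs=[P[159,379],P[180,161]]
    for c in cs:
        print(n);bands(P,c[0],c[1],130,[(200,240),(222,240),(145,175),(145,160),(160,172),(8,30)])
E
```

```text
(379, 159) [ 568.3 -205.6  234.6]
(161, 180) [519.2 196.6 230.9]
(338, 155) [ 575.9 -130.6  225.7]
(417, 164) [ 562.1 -279.2  227.9]
(119, 172) [533. 275. 226.]
(213, 196) [501.  104.6 165.1]
(324, 170) [ 558.  -113.9  167.6]
(405, 166) [ 558.6 -257.8  223.5]
top
200 240 861 [ 568.2 -205.3  224.6] [569.5, -206.6, 172.5, 31.3, 85.7]
222 240 604 [ 569.  -206.4  227. ] [569.7, -206.9, 171.8, 30.8, 86.3]
145 175 1681 [ 564.9 -190.9  157.3] [569.5, -207.0, 219.8, 42.8, 95.8]
145 160 1300 [ 564.7 -192.6  155. ] [569.5, -207.0, 219.8, 42.8, 95.8]
160 172 378 [ 565.7 -184.7  165. ] [566.0, -207.2, 217.0, 32.8, 95.7]
8 30 1685 [ 542.4 -174.9   20.4] [566.1, -203.1, 229.0, 174.9, 95.1]
top
200 240 873 [521.  198.5 225.6] [521.3, 199.4, 173.2, 30.4, 81.3]
222 240 677 [521.5 198.7 227.3] [521.4, 199.6, 170.7, 30.1, 81.7]
145 175 1510 [515.  192.3 157.5] [522.2, 199.2, 220.0, 42.5, 77.8]
145 160 1146 [515.5 196.6 155.1] [522.2, 199.2, 219.9, 42.5, 77.8]
160 172 362 [513.6 179.  164.9] [522.2, 199.8, 218.5, 39.9, 81.9]
8 30 4253 [510.3 194.6  20.5] [522.6, 199.4, 220.8, 170.5, 77.8]
scene
200 240 1039 [ 569.7 -215.1  223.5] [567.5, -209.0, 172.1, 31.7, 85.8]
222 240 685 [ 568.1 -213.   226.8] [567.4, -208.4, 170.9, 31.3, 86.0]
145 175 2334 [ 574.2 -226.2  157.8] [567.9, -208.1, 220.5, 43.1, 95.4]
145 160 1748 [ 574.8 -224.1  155.2] [567.9, -208.1, 220.5, 43.1, 95.4]
160 172 570 [ 572.3 -232.9  165.2] [567.7, -208.8, 216.0, 40.2, 97.7]
8 30 2454 [ 599.4 -267.1   20.7] [568.0, -208.6, 220.4, 170.2, 95.8]
scene
200 240 516 [521.8 189.9 223.7] [520.4, 195.7, 168.5, 29.9, 82.5]
222 240 331 [521.  193.9 227.7] [520.3, 196.1, 167.8, 29.4, 82.9]
145 175 1233 [522.8 187.3 157.5] [519.6, 198.2, 221.7, 45.1, 77.8]
145 160 920 [523.8 186.3 154.8] [519.5, 197.6, 220.6, 45.1, 77.8]
160 172 303 [519.7 190.1 165.2] [519.1, 199.3, 219.5, 39.6, 76.6]
8 30 3276 [534.2 175.1  20.9] [520.3, 198.3, 223.9, 172.3, 77.2]
```

```bash
cat > arm.py <<'E'
import numpy as np
from workcell import *
C=np.array([568.7,-207.6]); A0=86.0; Z0=219.0; R=43.; BEAM=95.6
def rot(deg):
    a=np.radians(deg);x=np.array([np.cos(a),np.sin(a),0]);z=np.array([0,0,-1.])
    return np.stack([x,np.cross(z,x),z],1)
def pose(out,turned,up=0):   # out: direction of the gripped half, turned: deg since start
    a=np.radians(out)
    return [*(C+R*np.array([np.cos(a),np.sin(a)])),Z0-24*turned/360-19+up],rot(out)
def st(t=""):
    s=read_state();print(t,round(s["time"],2),s["eef_pos"].round(1) if hasattr(s["eef_pos"],"round") else s["eef_pos"],"F",np.round(s["ft_force"],1),"T",np.round(s["torque"],2),"gap",round(s["finger_gap"],1),"q7",round(s["qpos"][6],2))
def turn(out0,t0,t1,n):
    for t in np.linspace(t0,t1,n+1)[1:]:
        p,r=pose(out0-(t-t0),t); movel(p,r,max_speed=60); st(f"{t:.0f}")
E
python3 - <<'E'
from arm import *
for o,t in((86,0),(41,45),(-4,90),(176,90),(131,130),(86,170)):
    q=inverse_kinematics(*pose(o,t)); print(o,None if q is None else np.round(q,2))
s=read_state();p=np.array(s["eef_pos"],float);p[2]=340;movel(p)
movep(*pose(86,0,130));st()
movel(pose(86,0,60)[0]);st()
import cv2,pickle
c=camera("wrist");cv2.imwrite("pics/w1.png",c["image"]);
from see import *
P=cloud(c);bands(P,*C,110,[(205,240)])
E
```

```text
86 [-0.21  0.58  0.58  1.74 -0.38  0.94  0.45]
41 [-0.24  0.66  0.69  1.65 -0.48  1.   -0.24]
-4 [-0.24  0.74  0.81  1.6  -0.6   1.06 -0.9 ]
176 [-0.    0.5   0.38  1.82 -0.23  0.87  1.98]
131 [-0.15  0.53  0.51  1.81 -0.33  0.88  1.23]
86 [-0.2   0.59  0.56  1.75 -0.38  0.92  0.45]
 3.77 [ 572.  -163.8  329.9] F [0.  0.5 0.4] T [0.03 0.01 0.01] gap 85.7 q7 0.43
 4.38 [ 572.  -164.8  260.7] F [0.6 0.3 0.6] T [-0.03  0.01 -0.03] gap 85.2 q7 0.48
205 240 6078 [ 570.5 -185.   224.3] [569.8, -196.3, 155.3, 31.7, 77.6]
```

View pics/w1.png

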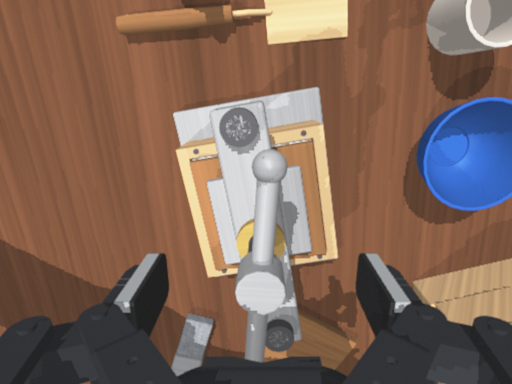

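The wrist view shows the rod centred between the fingers (ball at (269,166), hub at (261,278)), so I go down, grip and turn the first half.

```bash
python3 - <<'E'
from arm import *
print(movel(pose(86,0)[0],max_speed=80,guard=15)); st("down"); clamp(); st("clamp")
turn(86,0,90,6)
E
```

```text
False
down 5.33 [ 571.9 -164.9  200.4] F [-0.  -0.1  0.1] T [0.   0.03 0.02] gap 85.3 q7 0.52
clamp 6.0 [ 572.1 -164.6  200.4] F [1.  1.8 5.2] T [ 0.32 -0.16 -0.16] gap 12.2 q7 0.52
15 6.41 [ 583.1 -167.1  199.3] F [-0.1 -0.2  6.6] T [ 0.11  0.03 -0.21] gap 12.0 q7 0.31
30 6.82 [ 592.9 -172.4  198.3] F [-0.9 -1.3  6.1] T [-0.1   0.17 -0.25] gap 11.9 q7 0.09
45 7.22 [ 601.1 -180.   197.3] F [-3.3 -1.   7. ] T [-0.2   0.47 -0.24] gap 12.3 q7 -0.12
60 7.63 [ 607.  -189.5  196.3] F [-4.  -1.1  7.8] T [-0.27  0.86 -0.31] gap 11.7 q7 -0.33
75 8.04 [ 610.2 -200.1  195.3] F [-6.4 -1.   8.9] T [-0.1   1.32 -0.2 ] gap 12.2 q7 -0.54
90 8.45 [ 610.6 -211.2  194.3] F [-8.2  1.1  9.4] T [ 0.08  1.74 -0.26] gap 11.9 q7 -0.74
```

```bash
python3 - <<'E'
from arm import *
from see import *
open_gripper(); st("open")
movel(pose(-4,90,70)[0]); movep(*pose(176,90,70)); st("over B")
c=camera("top"); bands(cloud(c),*C,110,[(195,240),(210,240)])
c=camera("scene"); bands(cloud(c),*C,110,[(195,240)])
c=camera("wrist"); cv2.imwrite("pics/w2.png",c["image"])
E
```

```text
open 9.15 [ 611.6 -210.6  194. ] F [0.5 0.4 0.1] T [ 0.   -0.02  0.  ] gap 85.4 q7 -0.74
over B 12.18 [ 525.8 -204.6  263.8] F [0.3 0.8 0.4] T [-0.02 -0.04  0.02] gap 85.1 q7 1.92
195 240 577 [ 570.8 -205.6  217.7] [569.2, -204.1, 173.2, 25.8, 173.2]
210 240 567 [ 571.1 -205.7  217.9] [569.2, -204.1, 173.2, 25.8, 173.2]
195 240 1005 [ 574.6 -211.7  217.8] [569.7, -209.1, 168.7, 31.8, 169.4]
```

View pics/w2.png

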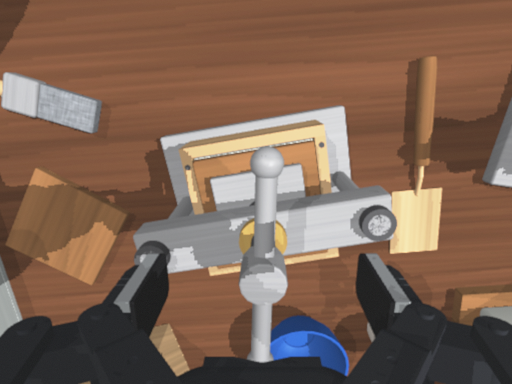

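The bar sits centred between the fingers again (ball at (266,162), hub at (264,280)); B is at about 176°. It needs a further 80.4° to line up with the beam.

```bash
python3 - <<'E'
from arm import *
from see import *
print(movel(pose(176,90)[0],max_speed=80,guard=15)); clamp(); st("clamp")
turn(176,90,170.4,6)
wait(.3); st("hold"); open_gripper(); st("open")
movel(pose(95.6,170.4,100)[0])
p,r=pose(95.6,170.4,160); movep([440,-60,330],r); st("away")
for n in("top","scene"):
    c=camera(n); P=cloud(c); bands(P,*C,130,[(195,240),(210,240),(145,160)]); bands(P,521,198.5,130,[(200,240)])
    cv2.imwrite(f"pics/{n}3.png",c["image"])
E
```

```text
False
clamp 14.02 [ 525.8 -204.3  194.2] F [-2.4  2.5  5.6] T [0.63 0.43 0.06] gap 11.8 q7 1.95
103 14.4 [ 527.7 -194.2  193.3] F [-1.6  3.2  5.6] T [ 0.7   0.39 -0.17] gap 12.0 q7 1.74
117 14.78 [ 531.8 -185.1  192.4] F [-1.7  2.7  4.4] T [ 0.58  0.38 -0.23] gap 12.0 q7 1.53
130 15.17 [ 538.  -177.2  191.5] F [-2.   2.2  5.1] T [ 0.51  0.32 -0.22] gap 11.9 q7 1.32
144 15.55 [ 545.8 -171.   190.6] F [-1.8  1.1  4.4] T [ 0.39  0.33 -0.25] gap 11.9 q7 1.11
157 15.93 [ 554.8 -166.8  189.7] F [-2.2  1.   4.7] T [ 0.26  0.27 -0.32] gap 12.3 q7 0.91
170 16.32 [ 564.6 -164.8  188.8] F [-2.   0.7  4.7] T [ 0.15  0.36 -0.27] gap 12.0 q7 0.71
hold 16.62 [ 564.5 -164.8  188.8] F [-2.4  1.5  5.5] T [ 0.18  0.36 -0.28] gap 11.9 q7 0.71
open 17.32 [ 564.5 -164.8  188.6] F [-0.5 -0.6  0.3] T [ 0.01  0.05 -0.05] gap 85.3 q7 0.71
away 18.88 [440.4 -59.8 329.9] F [ 1.  -0.3  0.1] T [-0.   -0.08 -0.02] gap 85.0 q7 0.28
200 240 875 [520.9 198.3 225.8] [521.0, 198.9, 172.4, 30.4, 81.0]
195 240 964 [ 570.8 -216.   213. ] [567.5, -209.0, 170.7, 31.7, 99.1]
210 240 725 [ 569.3 -214.1  215.4] [567.4, -208.4, 169.5, 31.5, 99.0]
145 160 1695 [ 575.3 -223.5  155.2] [568.3, -208.4, 220.1, 42.5, 95.3]
200 240 516 [521.8 190.1 223.7] [519.3, 195.3, 169.9, 31.8, 82.3]
```

View pics/top3.png

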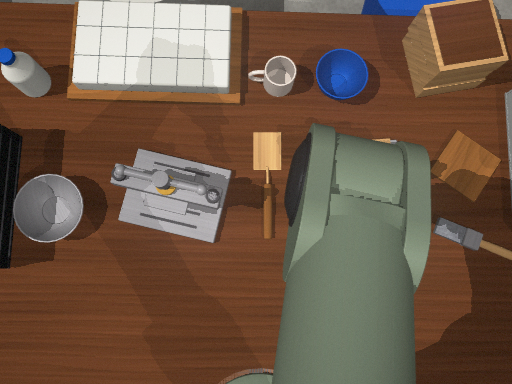

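The arm hides the press in the top view; the idle press is unchanged. I move aside and measure the bar with a better fit (ball ends / line fit).

```bash
python3 - <<'E'
from arm import *
from see import *
movep([430,60,360],rot(95.6)); st("away")
def ax(Q):
    vx,vy,x,y=cv2.fitLine(Q[:,:2].astype(np.float32),cv2.DIST_L2,0,.01,.01).ravel(); return round(float(np.degrees(np.arctan2(vy,vx))%180),2)
for n in("top","scene"):
    c=camera(n); P=cloud(c); bands(P,*C,130,[(195,240),(145,160)])
    D=np.hypot(P[...,0]-C[0],P[...,1]-C[1])
    Q=P[(D<100)&(D>20)&(P[...,2]>207)&(P[...,2]<240)]; print(n,"rod",ax(Q))
    d=Q[:,:2]-C; m=d[:,1]>0
    e=[Q[s&(np.hypot(*d.T)>66)].mean(0) for s in(m,~m)]; v=e[0]-e[1]; print("ends",np.degrees(np.arctan2(v[1],v[0])),e)
    cv2.imwrite(f"pics/{n}4.png",c["image"][110:260,270:470] if n=="top" else c["image"][190:384,130:330])
a,b=[cv2.resize(cv2.imread(f"pics/{n}4.png"),(400,380)) for n in("top","scene")]
cv2.imwrite("pics/both4.png",np.hstack([a,b]))
E
```

```text
away 19.54 [430.3  59.9 359.8] F [ 0.5 -1.4 -0.4] T [ 0.05 -0.02 -0.01] gap 85.3 q7 -0.08
195 240 826 [ 568.3 -205.3  213.6] [569.5, -205.8, 171.0, 31.7, 99.1]
145 160 1131 [ 561.7 -201.7  155. ] [569.8, -206.9, 219.6, 43.3, 95.7]
top rod 94.71
ends 94.68291964594178 [array([ 562.74903375, -130.60011492,  212.73022808]), array([ 575.14639074, -281.94455421,  212.88128019])]
195 240 962 [ 570.7 -215.9  213.1] [568.0, -209.4, 172.1, 31.3, 99.1]
145 160 1704 [ 575.4 -224.4  155.2] [568.4, -208.6, 219.2, 43.1, 95.0]
scene rod 94.84
ends 94.87188566914503 [array([ 562.8567055 , -133.75355881,  213.14250758]), array([ 575.79719889, -285.573191  ,  212.8179542 ])]
```

View pics/both4.png

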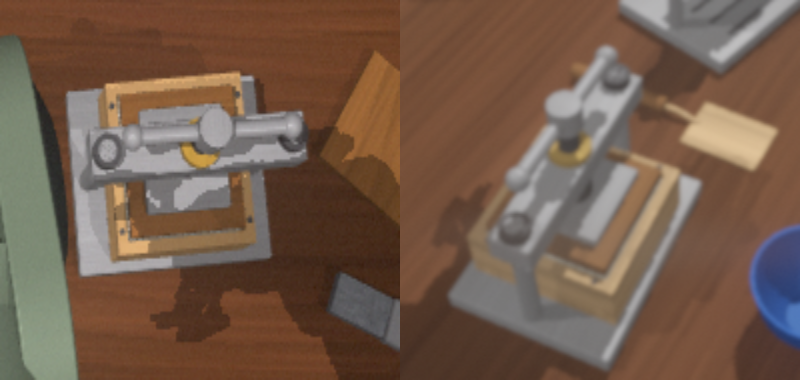

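The bar is at 94.8° and the crossbeam at about 95.5°, so they line up within 1°. The handle has dropped about 11 mm, the idle press hasn't changed, and the arm is clear.

```bash
python3 -c "
from workcell import *
wait(0.3);print(finish_job())"
```

```text
the job is handed in; nothing more can be done
None
```

I turned the loaded press about 170° clockwise, by one end and then the other: its bar is within 1° of the crossbeam, the handle is about 11 mm lower (plate down to the lid by that drop), the idle press is untouched, and I handed the job in at about 20 s.

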